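# Swap the gauge for the sample jar and hold it down in the sprung ring

## Task

Lift the steel setting gauge out of the sprung ring of the seal tester and stand it upright in the blue parking dish. Then seat the jar with the yellow spot on its lid in that ring, press it straight down until the red pointer is inside the green band on the scale, and finish still holding it pressed there with the gripper, without letting go. Put things down rather than dropping them or knocking them over, and leave the other jars, the stack of lids, the tape and the brush where they are.

Things in the scene. Friction and masses are not known exactly. Their poses are not given: they have to be found in the camera images.
- tester: The seal tester, fixed to the table: a dark square base plate 120 x 120 mm and 12 mm thick with a grey block 96 x 96 mm on it, top at 42 mm. On its +y side a scale post, 14 x 10 mm, centred 69 mm from the axis, its top 106 mm above the table; the green band on it reaches from 75 to 83 mm above the table. Above the block the aluminium ring rides on a visible coil spring. Origin: centre of the underside, on the ring's vertical axis; z up.
- ring (a joint): How far the sprung ring is pressed down, in m: 0 = all the way up (also with the gauge or a jar merely resting in it), 0.030 = bottom stop. The pointer is in the green band from 0.015 to 0.023. The spring needs about 5 N to start moving (weight of the jar included) and 0.35 N more for each mm: about 12 N at mid band, 15 N at the stop. It springs back up when let go.
- ring_seat (a point): Centre of the flat inner floor of the sprung ring, where the underside of a jar or the gauge rests; 84 mm above the table when the ring is up; moves down with it. The ring is a round aluminium cup, inner diameter 64 mm at the floor and for the first 12 mm, flaring to 76 mm at its rim, which stands 24 mm above this point; outer diameter up to 84 mm. A thin red pointer juts from it to the scale post (+y side of the tester), 98 mm above the table when up. Axes as the tester's.
- gauge: Steel setting gauge, starting in the sprung ring: a round foot 56 mm in diameter and 24 mm tall, tapering within the next 6 mm to an upright round stem 24 mm in diameter whose top is 80 mm above the underside; about 0.35 kg. Origin: centre of its underside, z up along the stem.
- dish: Blue round parking dish for the gauge, fixed to the table: outer diameter 94 mm, inner diameter about 80 mm at its floor, which lies 4 mm above its underside; rim 14 mm above the underside. Origin: centre of its underside, on the table; z up.
- jar: A closed amber glass jar, a plain cylinder 58 mm in diameter and 90 mm tall in all, the top 18 mm being a flat black lid of the same diameter; about 0.3 kg. Origin: centre of its underside, z up. The jar to be tested: a yellow spot 40 mm across on top of its lid and a yellow band round its glass. It stands on the steel tray with two plain jars, in any of the three places; the tray's surface is 6 mm above the table, its low rim 12 mm.
- jar_b: A closed amber glass jar, a plain cylinder 58 mm in diameter and 90 mm tall in all, the top 18 mm being a flat black lid of the same diameter; about 0.3 kg. Origin: centre of its underside, z up. Plain jar with a white paper band and no yellow, on the tray; leave it.
- jar_c: A closed amber glass jar, a plain cylinder 58 mm in diameter and 90 mm tall in all, the top 18 mm being a flat black lid of the same diameter; about 0.3 kg. Origin: centre of its underside, z up. Another plain jar with a white paper band and no yellow, on the tray; leave it.
- tape: Roll of brown tape lying flat, 90 mm across, 24 mm high, at the back; leave it. Origin: centre of its underside.
- lids: Stack of four black lids, 59 mm across, 70 mm high, at the back; leave it. Origin: centre of its underside.
- brush: Small hand brush lying at the back, handle along its own -x; leave it. Origin: its underside, near the middle.
There are look-alikes about, which are no part of the job. Of the things like the dish, leave any that is orange or turquoise; of the rest the larger one is meant.

How it is judged:
By the outcome, as a careful person would: the job done as asked, in the order asked, and still so for the second after the job is handed in, while the arm keeps its last pose, push and grip.
It also fails if it takes over 51 s, if anything falls off the work surface, if the arm or the gripper's body presses on something with over 40 N, if the wrist force passes 120 N, or if a joint passes its speed limit or range.

## Robot

A 6-joint arm with a two-finger parallel gripper is mounted at the origin on the work surface. World frame = base frame: x ahead of the robot, y to its left, z up, the work surface at z = 0. Lengths are in m, angles in rad, forces in N, time in s.
With the tool pointing down it reaches from about 0.325 to 0.775 m from the base axis. Payload 5.5 kg.
Tool frame: the origin (TCP) lies midway between the tips of the shut fingers; the grasp point (between the pads) lies 19 mm behind it; z points along the fingers, y is the direction in which the jaws open and shut (so a half turn about z gives the same grasp; the last joint's range is limited). The gripper opens to 88 mm and grips with 3 to 60 N. Pads are 20 mm wide; open, the fingers measure 115 mm over their backs; the gripper's body (75 mm by 178 mm) begins 61 mm behind the grasp point.
Start: joints at [1.09, 0.091, 1.231, -0, 1.82, -0.057], TCP at [0.247, 0.547, 0.223] pointing down, gripper open.
Joint ranges: [-2.87, 2.87], [-0.86, 2.18], [0.17, 2.46], [-1.51, 4.65], [0.06, 2.69], [-2.65, 2.65]. Speed limits (rad/s): [2.57, 2.57, 3.01, 3.14, 3.14, 3.14].

## Interface

Orientations are given as [roll, pitch, yaw] about the fixed x, y, z axes, in that order (R = Rz(yaw) Ry(pitch) Rx(roll)).
In Python, from cell import arm gives the robot as it stands. Calls block until the motion is done:
- arm.move_to(position, orientation): joint-space move of the TCP to a pose.
- arm.move_straight(position, speed=0.15, orientation=None, stop_force=None): straight line of the TCP; orientation=None keeps the orientation; speed is the mean speed in m/s. With stop_force (N) it stops when the force on the tool has changed by that much, and returns True; else False.
- arm.goto_joints(angles): joint-space move.
- arm.command_gripper(opening, newtons=None): finger opening in m; newtons is the grip in N (None keeps the last); returns when the fingers have stopped.
- arm.pause(seconds).
- arm.inverse_kinematics(position, orientation): joint angles nearest the present ones, or None.
- arm.camera(name): name is "scene" or "top" or "wrist"; returns the picture (384x512x3 uint8, blue, green, red); there is no depth.
- arm.get_calibration(name): a dict with "fx", "fy", "cx", "cy" (pixels), "k1" (the pictures are not rectified: a ray, as slopes to the right and down, at radius r is drawn at 1 + k1 r^2 times it, then the intrinsics apply), "R" (3x3) and "t" (3): a world point X has camera coordinates R X + t. Camera axes: x right, y down, z forward; pixel columns grow to the right and rows downward; lengths in m; the calibration is good to about 2 mm. A picture is of the moment at which its call begins: read the wrist's pose just before it. get_calibration takes no time and is no camera call; for the wrist camera it gives the pose at the moment of the call.
A pose or a line that the arm cannot do raises arm.Unreachable and nothing moves.
- arm.job_done(): hands the job in, once; it reports no verdict.
Readings, each from a call of its own:
- arm.read_time_s(): time.
- arm.read_joint_positions(): joint angles.
- arm.read_qd(): joint speeds.
- arm.read_effort(): joint torques, N m.
- arm.read_tcp_pos(): TCP position.
- arm.read_orientation(): TCP orientation.
- arm.read_ft_force(): force on the tool from outside, world axes, zero at the start.
- arm.read_wrist_torque(): the same for the moment, N m.
- arm.read_opening(): finger opening in m.
Only numpy, scipy, OpenCV 4.12 (cv2) and the standard library are available. Lean on these libraries where they do the work, as an engineer would, in place of code of your own. Each camera call takes 0.05 s, during which the arm holds its last target.

## Working session

There is one attempt and no reset: what is moved stays moved. The work goes in short steps, each a Python script; the robot and the scene stay as the last script left them, time stands still between calls to the robot, and variables do not carry over. Pictures are saved under pics/ and viewed, and the job is handed in when it is done.

```bash
mkdir -p pics; ls; python3 - <<'E'
from cell import arm
import cv2
for n in ("scene","top","wrist"):
    cv2.imwrite(f"pics/{n}0.png",cv2.resize(arm.camera(n),(800,600)))
    c=arm.get_calibration(n);print(n,{k:(v if not hasattr(v,'tolist') else v.tolist()) for k,v in c.items()})
print(arm.read_time_s(),arm.read_opening())
E
```

```text
pics
scene {'fx': 423.8200073637554, 'fy': 423.8200073637554, 'cx': 247.9430362411031, 'cy': 194.5347660356521, 'k1': -0.13706614077196483, 'R': [[-0.841624709501621, 0.5400516402955624, -0.0034747906965002526], [0.4466697187387699, 0.6924515101847061, -0.5665660318133697], [-0.3035687907511907, -0.47838805572149545, -0.8240090153783923]], 't': [0.4503046877808331, -0.23125407471667261, 1.4276166372556198]}
top {'fx': 453.8545244484252, 'fy': 453.8545244484252, 'cx': 257.44000929903774, 'cy': 189.42531599354126, 'k1': -0.0641213049199651, 'R': [[0.017136464732207774, -0.9998145037742965, 0.008792020190987317], [-0.9947120220513443, -0.01793826566763812, -0.10112473392480582], [0.10126368926227865, -0.007012607745636914, -0.9948349051825626]], 't': [0.0075678165549805465, 0.54329629847219, 1.2302852059440943]}
wrist {'fx': 337.9505563150891, 'fy': 337.9505563150891, 'cx': 248.55442531216514, 'cy': 193.05469985257162, 'k1': -0.06067685336659576, 'R': [[0.4107774396995968, 0.9117352828968781, -0.0008178965679882562], [0.8709943060166251, -0.39215632745447115, 0.2959431258266382], [0.26950104623259613, -0.1222791427773903, -0.955205212151381]], 't': [-0.5997946088236245, -0.0365476696720289, 0.39039987941376736]}
0.15 0.08792110702830233
```

View pics/scene0.png

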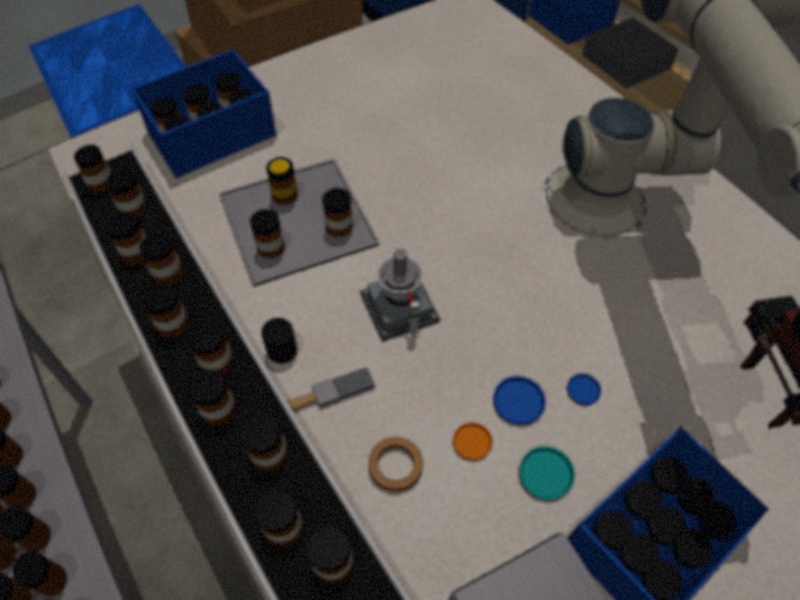

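View pics/top0.png

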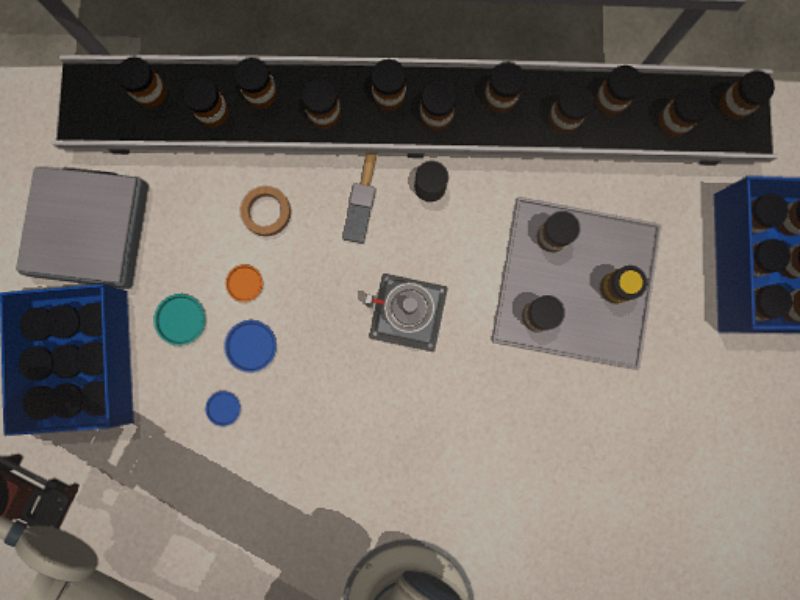

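View pics/wrist0.png

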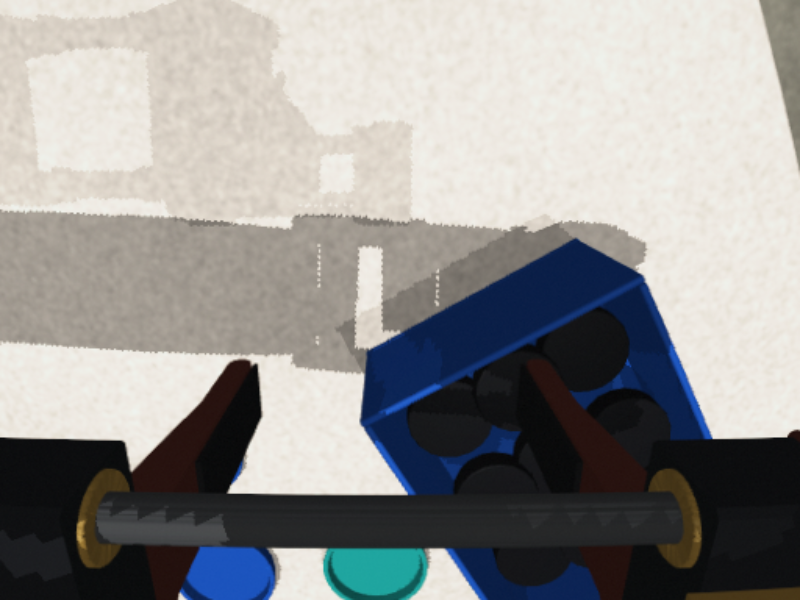

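Top view, shown at 800x600. Dish candidates:
- Turquoise at (180,320): excluded by colour.
- Orange at (245,283): excluded by colour.
- Small blue at (223,408): the smaller of the two blues.
- Large blue at (250,346): this is the dish.

Jars on the tray are at (558,231), (544,313) and (625,283). The last one has the yellow spot, so it is the jar to test. The gauge and ring are at (408,306). Next I'll take close crops.

```bash
cat > h.py <<'E'
from cell import arm
import numpy as np, cv2
def px2w(name,u,v,z,c=None):
    c=c or arm.get_calibration(name)
    K=np.array([[c['fx'],0,c['cx']],[0,c['fy'],c['cy']],[0,0,1]]); 
    x,y=cv2.undistortPoints(np.array([[[u,v]]],float),K,np.array([c['k1'],0,0,0,0.]))[0,0]
    # k1 model: drawn = ray*(1+k1 r^2), same as OpenCV
    R=np.array(c['R']);t=np.array(c['t'])
    d=R.T@np.array([x,y,1.]);o=-R.T@t
    return o+d*(z-o[2])/d[2]
def w2px(name,X,c=None):
    c=c or arm.get_calibration(name)
    p=np.array(c['R'])@np.array(X,float)+np.array(c['t']);x,y=p[:2]/p[2];s=1+c['k1']*(x*x+y*y)
    return np.array([c['fx']*x*s+c['cx'],c['fy']*y*s+c['cy']])
def crop(img,u0,v0,w,h,k):
    return cv2.resize(img[v0:v0+h,u0:u0+w],None,fx=k,fy=k,interpolation=cv2.INTER_CUBIC)
E
python3 - <<'E'
from h import *
im=arm.camera("top"); cv2.imwrite("pics/top_raw.png",im)
a=np.hstack([crop(im,130,190,60,60,6),crop(im,225,165,66,60,6)])
cv2.imwrite("pics/c1.png",a)
cv2.imwrite("pics/c2.png",crop(im,310,125,115,115,5))
sc=arm.camera("scene");cv2.imwrite("pics/scene_raw.png",sc)
cv2.imwrite("pics/c3.png",crop(sc,225,150,70,75,8))
cv2.imwrite("pics/c4.png",np.hstack([crop(sc,160,90,50,50,7),crop(sc,305,230,60,50,7)]))
E
```

```text
(no output)
```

View pics/c1.png

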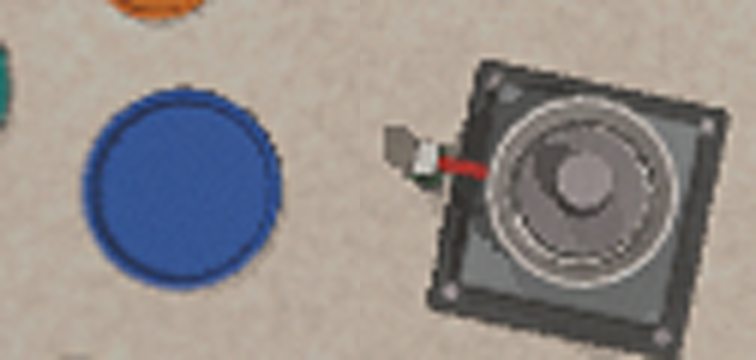

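View pics/c2.png

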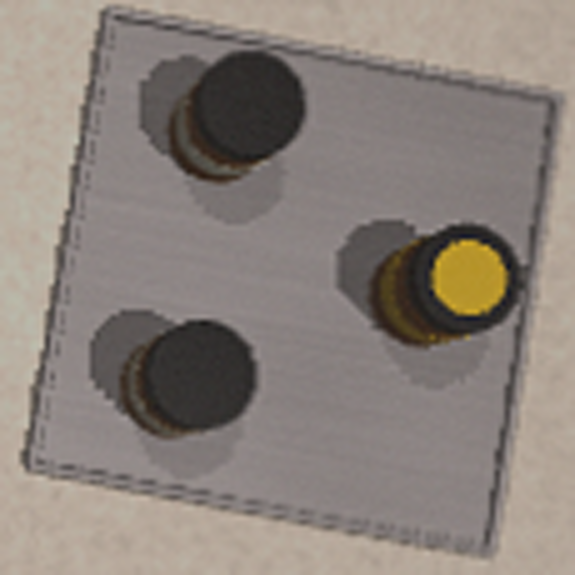

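View pics/c3.png

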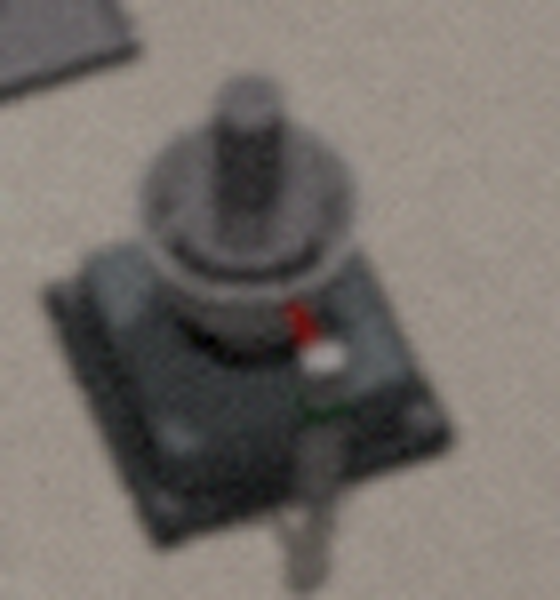

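View pics/c4.png

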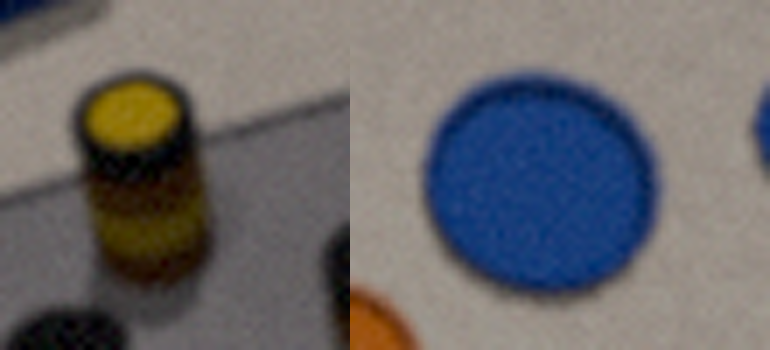

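```bash
python3 - <<'E'
from h import *
P={'dish':(160.4,221.3,.014),'ring':(261.8,196.4,.108),'stem':(261.8,194.6,.164),'jar':(403.6,180.2,.096),'jb':(359.2,145.8,.096),'jc':(350,199.4,.096),'posttop':(225+(426-360)/6-.4,165+158/6-.4,.106)}
for k,(u,v,z) in P.items(): print(k,px2w("top",u,v,z).round(4))
S={'dish':(305+(543-350)/7-.4,230+184/7-.4,.014),'stem':(225+248/8-.4,150+90/8-.4,.164),'ring':(225+250/8-.4,150+206/8-.4,.108),'jar':(160+133/7-.4,90+116/7-.4,.096)}
for k,(u,v,z) in S.items(): print('scene',k,px2w("scene",u,v,z).round(4))
# tester yaw: plate corners at z=.012 in top
for x,y in ((482,62),(727,112),(678,352),(430,306)): print(px2w("top",225+(x-360)/6-.4,165+y/6-.4,.012).round(4))
print(arm.read_orientation(),arm.read_ft_force())
E
```

```text
dish [0.4504 0.2857 0.014 ]
ring [0.5169 0.0061 0.108 ]
stem [0.5166 0.0071 0.164 ]
jar [ 0.5677 -0.3693  0.096 ]
jb [ 0.6577 -0.2512  0.096 ]
jc [ 0.5142 -0.2258  0.096 ]
posttop [0.5301 0.0743 0.106 ]
scene dish [0.4523 0.2936 0.014 ]
scene stem [0.5141 0.0063 0.164 ]
scene ring [0.5164 0.0123 0.108 ]
scene jar [ 0.5665 -0.3636  0.096 ]
[0.585  0.0529 0.012 ]
[ 0.5635 -0.0623  0.012 ]
[ 0.4509 -0.0408  0.012 ]
[0.4702 0.0748 0.012 ]
[-3.14071262e+00 -3.81587768e-05  2.71779755e+00] [-0.58432981 -0.44428977  0.81601338]
```

Top view gives the dish at (0.450, 0.286), the ring at (0.517, 0.006) and the jar at (0.568, -0.369). The c2 crop shows yellow on both the lid and the band of that jar. I'll hover over the gauge and look with the wrist camera.

```bash
python3 - <<'E'
from h import *
t0=arm.read_time_s()
arm.move_to([.5165,.0065,.25],[np.pi,0,np.pi/2])
print(arm.read_time_s()-t0,arm.read_tcp_pos(),arm.read_joint_positions().round(3) if hasattr(arm.read_joint_positions(),'round') else 0)
c=arm.get_calibration("wrist");im=arm.camera("wrist")
for n,X in (('stemtop',[.5165,.0065,.164]),('ring',[.5165,.0065,.108]),('tcp',[.5165,.0065,.25])): print(n,w2px("wrist",X,c)*1.5625)
cv2.imwrite("pics/w1.png",cv2.resize(im,(800,600)))
E
```

```text
2.1667 [0.51654143 0.00727537 0.24995932] [-0.052 -0.126  1.397  0.     1.871 -0.053]
stemtop [386.83987076 312.59462541]
ring [387.01452087 282.98296385]
tcp [386.37140339 392.49616416]
```

View pics/w1.png

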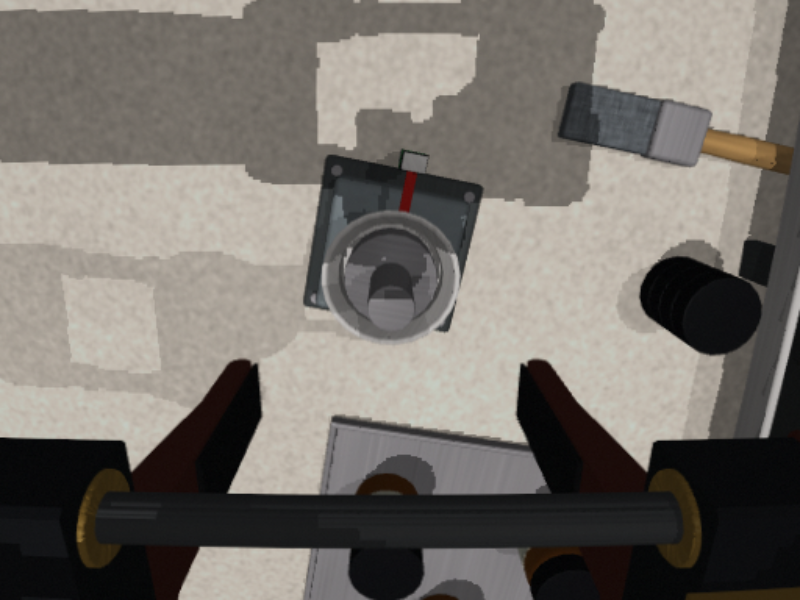

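```bash
python3 - <<'E'
from h import *
t0=arm.read_time_s()
print(arm.move_straight([.5178,.009,.118],speed=.15,stop_force=10))
print(arm.read_tcp_pos(),arm.read_ft_force())
arm.command_gripper(.015,40)
print(arm.read_opening(),arm.read_tcp_pos(),arm.read_ft_force())
c=arm.get_calibration("wrist");im=arm.camera("wrist")
cv2.imwrite("pics/w2.png",cv2.resize(im,(800,600)))
print(w2px("wrist",[.5178,.009,.164],c)*1.5625,arm.read_time_s())
E
```

```text
False
[0.51839253 0.00900368 0.11928954] [ 0.27100621 -0.00426595 -0.51509662]
0.022725265500631617 [0.51772952 0.00901003 0.11795291] [-0.4284178   0.36473119  0.53223569]
[386.23687623 471.92300183] 4.5667
```

View pics/w2.png

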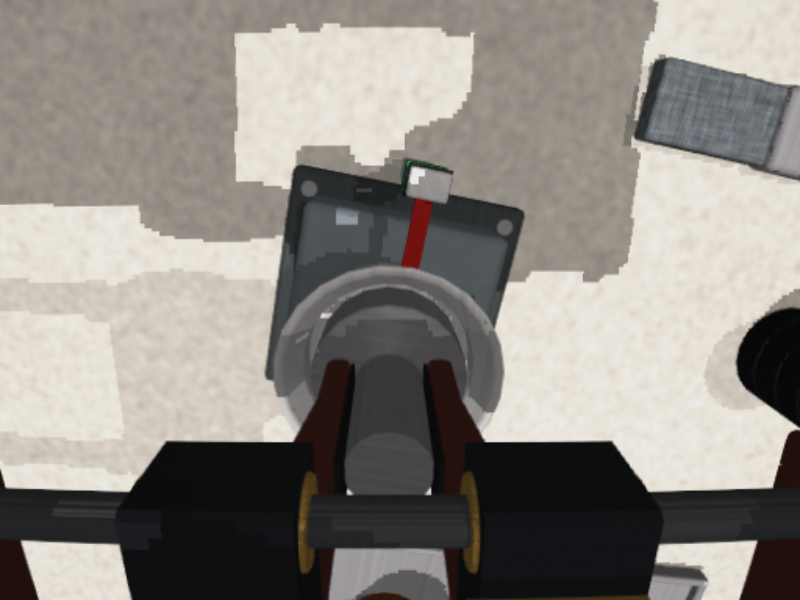

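```bash
python3 - <<'E'
from h import *
arm.move_straight([.5178,.009,.19],speed=.15)
print(arm.read_ft_force(),arm.read_opening())
arm.move_to([.451,.288,.16],[np.pi,0,np.pi/2+.567])
c=arm.get_calibration("wrist");im=arm.camera("wrist")
cv2.imwrite("pics/w3.png",cv2.resize(im,(800,600)))
print(arm.read_tcp_pos(),w2px("wrist",[.451,.288,.014],c)*1.5625,w2px("wrist",[.451,.288,.086],c)*1.5625,arm.read_time_s())
E
```

```text
[-0.78657137  0.70074848 -4.85731835] 0.02264321354150707
[0.4516739  0.28685761 0.15997198] [387.66435448 277.60625061] [387.54711667 316.30091984] 6.3583
```

View pics/w3.png

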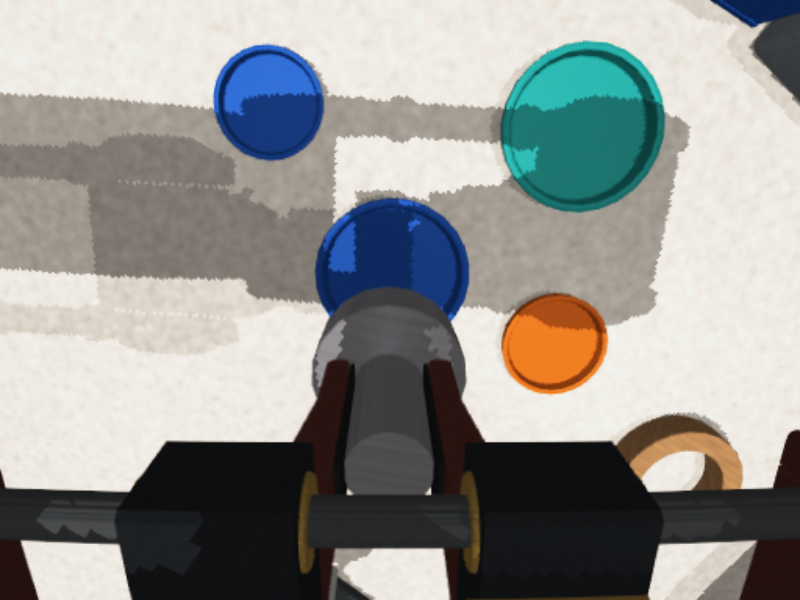

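The wrist view shows the gauge upright in the fingers. The large blue dish is centred at about (392,272) against a predicted (388,278). The gauge shows the same bias, so they are aligned. Lowering.

```bash
python3 - <<'E'
from h import *
arm.move_straight([.451,.288,.055],speed=.15)
print(arm.read_ft_force())
s=arm.move_straight([.451,.288,.034],speed=.03,stop_force=4)
print(s,arm.read_tcp_pos(),arm.read_ft_force())
arm.command_gripper(.06,20)
print(arm.read_opening(),arm.read_ft_force())
arm.move_straight([.451,.288,.16],speed=.25)
c=arm.get_calibration("wrist");im=arm.camera("wrist")
cv2.imwrite("pics/w4.png",cv2.resize(im,(800,600)));print(arm.read_time_s())
E
```

```text
[-0.80782914 -0.07789851 -2.78007907]
True [0.45084029 0.28796017 0.03742782] [2.09304736 1.48996532 1.20590654]
0.05988045431432122 [ 0.89985222 -0.4369742   0.94169797]
9.2083
```

View pics/w4.png

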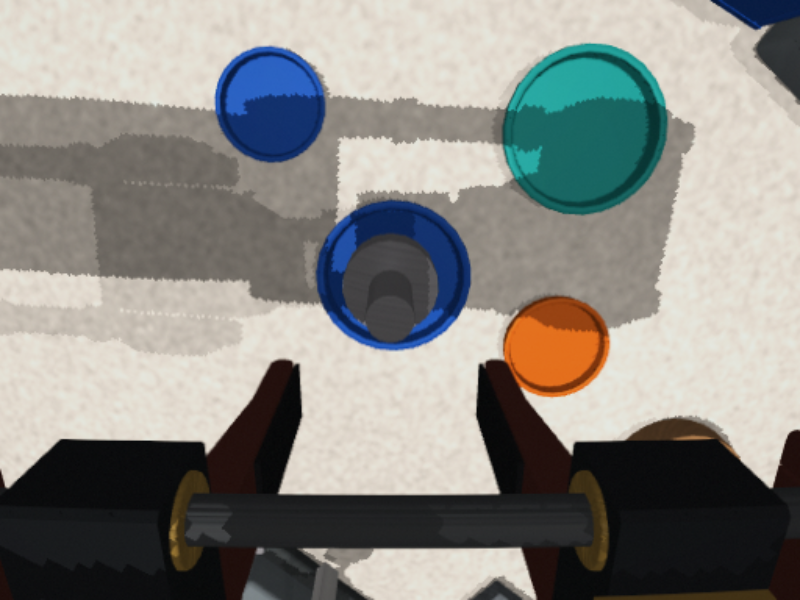

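Gauge stands upright in the dish. Next I'll look at the empty ring and the jar with the same hover geometry, so that camera bias cancels.

```bash
python3 - <<'E'
from h import *
k=1.5625
arm.move_to([.5178,.009,.25],[np.pi,0,np.pi/2]); arm.command_gripper(.088,20); arm.pause(.2)
c=arm.get_calibration("wrist");im=arm.camera("wrist");cv2.imwrite("pics/w5r.png",im)
cv2.imwrite("pics/w5.png",crop(im,190,90,130,140,5)[:600])
print(arm.read_tcp_pos(),w2px("wrist",[.5178,.009,.108],c))
np.savez("c5.npz",**{a:np.array(b) for a,b in c.items()})
arm.move_to([.568,-.367,.25],[np.pi,0,np.pi/2-.574]); arm.pause(.2)
c=arm.get_calibration("wrist");im=arm.camera("wrist");cv2.imwrite("pics/w6r.png",im)
cv2.imwrite("pics/w6.png",cv2.resize(im,(800,600)))
cv2.imwrite("pics/w6c.png",crop(im,190,130,130,120,5))
np.savez("c6.npz",**{a:np.array(b) for a,b in c.items()})
print(arm.read_tcp_pos(),w2px("wrist",[.568,-.367,.096],c),arm.read_time_s())
E
```

```text
[0.51781244 0.00894    0.25002474] [247.70026811 180.19213948]
[ 0.56846365 -0.36588639  0.25054934] [247.94028945 178.6836706 ] 12.9
```

View pics/w5.png

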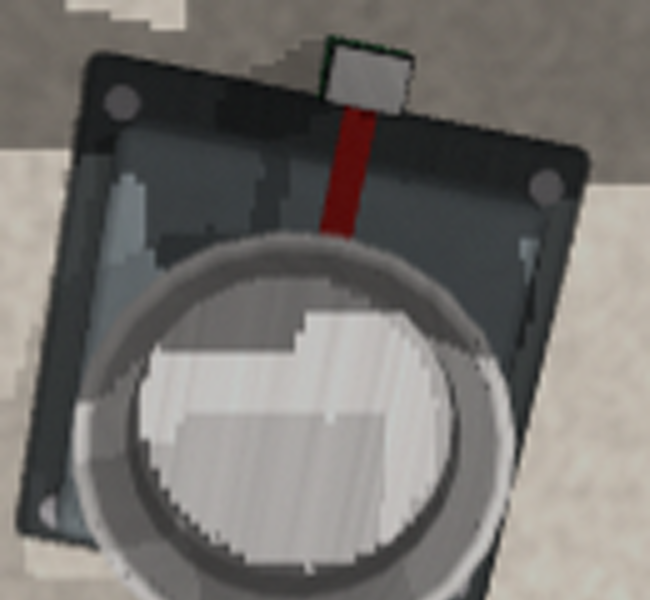

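View pics/w6.png

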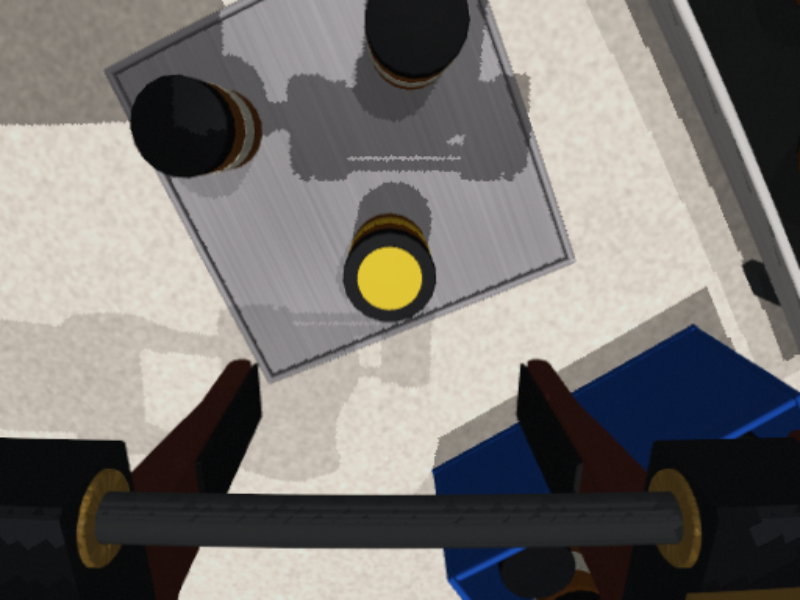

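View pics/w6c.png

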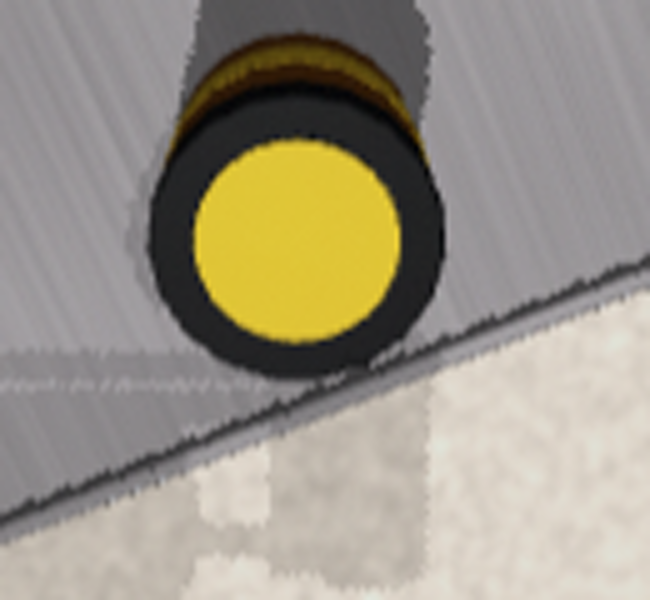

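```bash
python3 - <<'E'
from h import *
c5={k:v for k,v in np.load("c5.npz").items()};c6={k:v for k,v in np.load("c6.npz").items()}
im=cv2.imread("pics/w5r.png")
K=6;u0,v0=195,125
o=cv2.resize(im[v0:v0+100,u0:u0+110],None,fx=K,fy=K,interpolation=cv2.INTER_CUBIC)
print('jar wrist',px2w("wrist",249,177.6,.096,c6))
ctr=np.array([.5185,.0105])
for r,z,col in ((.038,.108,(0,255,0)),(.042,.108,(255,0,255)),(.032,.084,(0,255,255))):
    pts=np.array([w2px("wrist",[*(ctr+r*np.array([np.cos(a),np.sin(a)])),z],c5) for a in np.linspace(0,2*np.pi,90)])
    cv2.polylines(o,[(((pts-[u0,v0])+.5)*K-.5).round().astype(int)],True,col,1)
cv2.imwrite("pics/ov.png",o)
E
```

```text
jar wrist [ 0.56944521 -0.36664501  0.096     ]
```

View pics/ov.png

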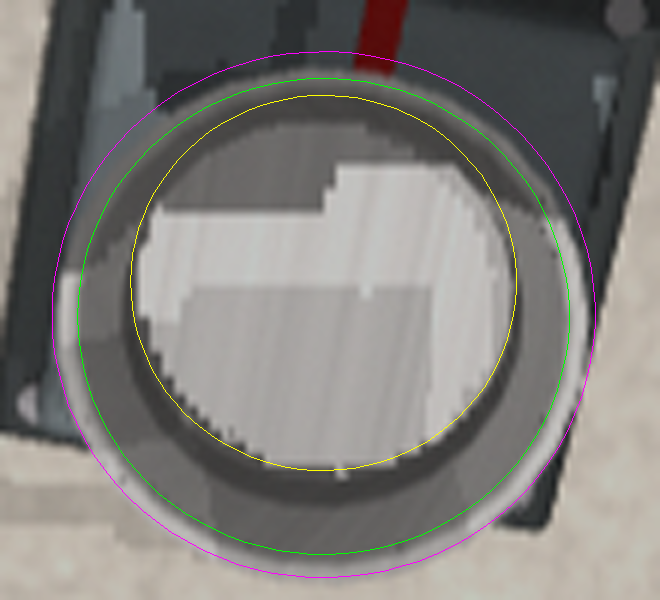

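The wrist frame puts the ring at (0.5185, 0.0095), so after removing the bias in the jaw direction I'll use x = 0.5178. The jar is at (0.5694, -0.3666). Grasping it.

```bash
python3 - <<'E'
from h import *
Y=np.pi/2-.574
arm.move_straight([.5690,-.3664,.12],speed=.2)
print(arm.move_straight([.5690,-.3664,.049],speed=.1,stop_force=8))
arm.command_gripper(.045,50)
print(arm.read_opening(),arm.read_tcp_pos(),arm.read_ft_force())
arm.move_straight([.5690,-.3664,.12],speed=.12)
arm.move_straight([.5690,-.3664,.23],speed=.25)
print(arm.read_ft_force(),arm.read_opening())
arm.move_to([.5178,.0095,.20],[np.pi,0,np.pi/2]);arm.pause(.2)
im=arm.camera("wrist");cv2.imwrite("pics/w7.png",cv2.resize(im,(800,600)))
im=arm.camera("scene");cv2.imwrite("pics/s7.png",crop(im,200,110,110,120,5))
im=arm.camera("top");cv2.imwrite("pics/t7.png",cv2.resize(im,(800,600)))
print(arm.read_tcp_pos(),arm.read_time_s())
E
```

```text
False
0.05737512200782731 [ 0.56905979 -0.36644014  0.04927107] [-0.22886651 -0.35486935  1.44634877]
[-0.6595363   0.56111553 -3.38330063] 0.0574531344024612
[0.5179735  0.00900718 0.19994946] 18.2333
```

View pics/w7.png

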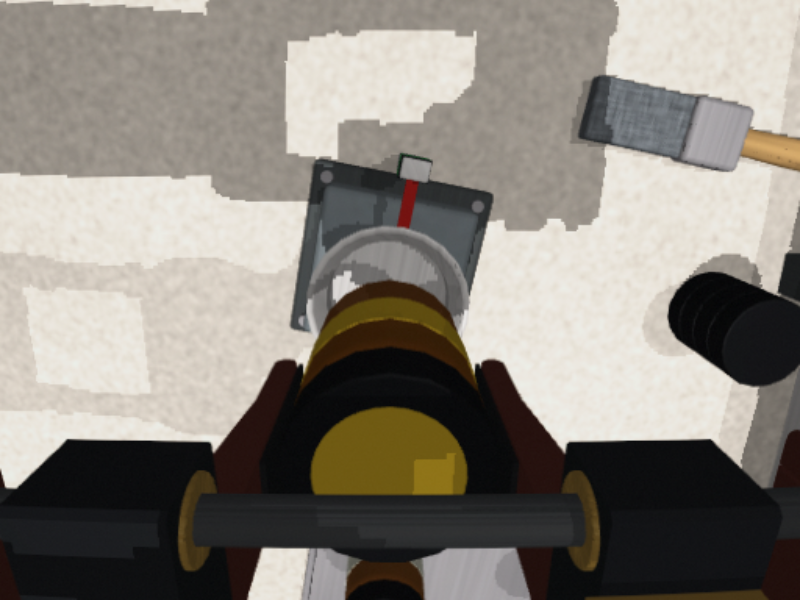

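View pics/s7.png

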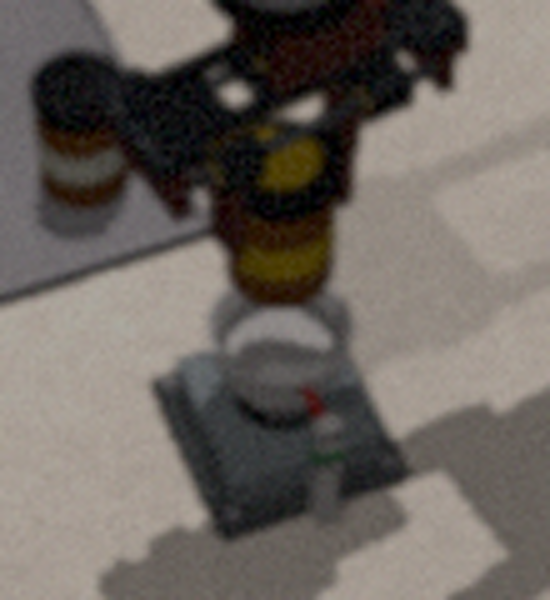

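View pics/t7.png

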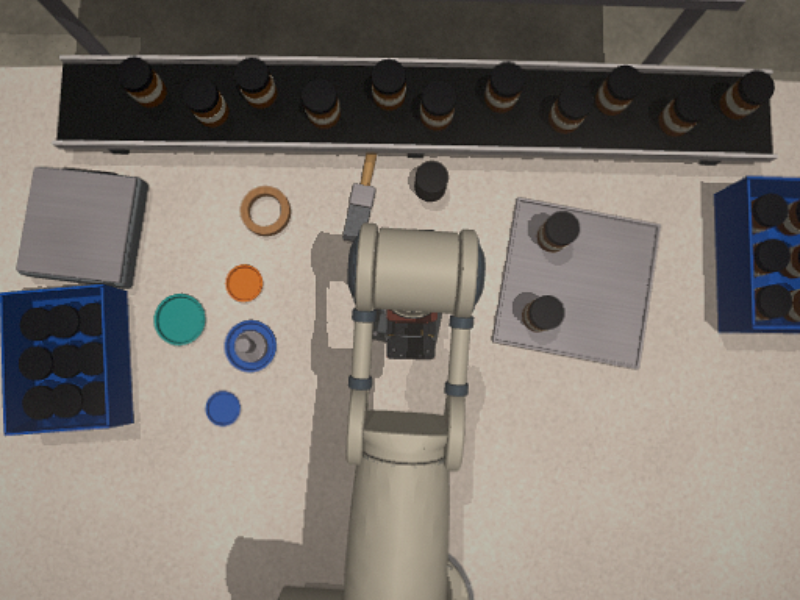

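Jar is upright in the fingers and lined up with the ring, and the gauge stands in the dish (top view, 248,346). Lowering with force checks.

```bash
python3 - <<'E'
from h import *
X=[.5178,.0095]
print(arm.move_straight([*X,.15],speed=.12,stop_force=6),arm.read_ft_force())
s=arm.move_straight([*X,.122],speed=.03,stop_force=4)
arm.pause(.2)
print(s,arm.read_tcp_pos(),arm.read_ft_force(),arm.read_wrist_torque(),arm.read_opening())
im=arm.camera("wrist");cv2.imwrite("pics/w8.png",cv2.resize(im,(800,600)))
im=arm.camera("scene");cv2.imwrite("pics/s8.png",crop(im,200,110,110,120,5))
print(arm.read_time_s())
E
```

```text
False [ 0.76874129  0.07015357 -2.2173178 ]
True [0.51761519 0.00950722 0.12500326] [2.35157482 0.36924911 4.24072994] [-0.10297778 -0.49383048 -0.01697639] 0.05757665596405062
19.8667
```

View pics/w8.png

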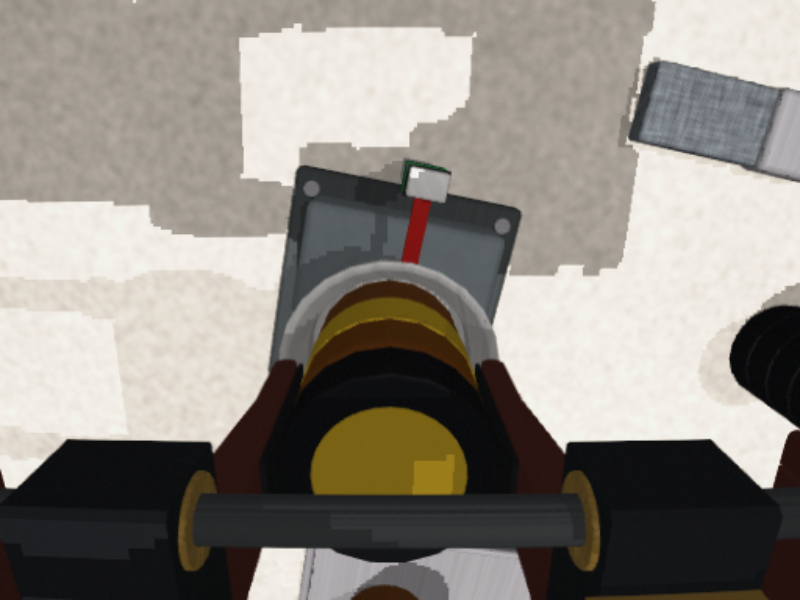

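View pics/s8.png

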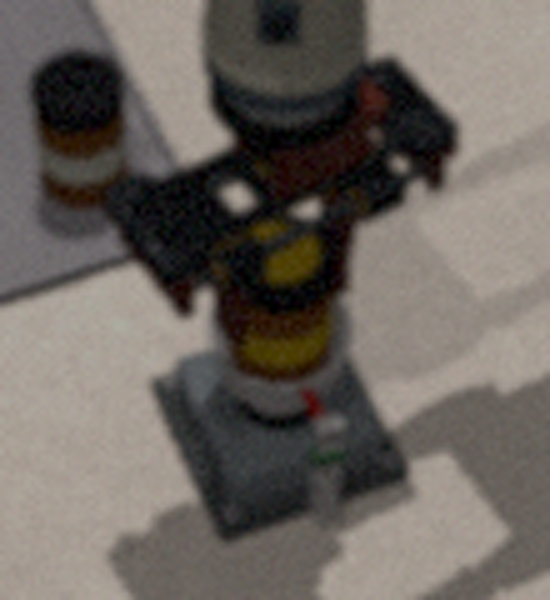

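Contact at TCP z of about 0.126, as expected for a seated jar. Pressing 19 mm.

```bash
python3 - <<'E'
from h import *
arm.command_gripper(.045,60)
s=arm.move_straight([.5178,.0095,.108],speed=.03,stop_force=20)
arm.pause(.3)
print(s,arm.read_tcp_pos(),np.mean([arm.read_ft_force() for _ in range(10)],axis=0),arm.read_wrist_torque(),arm.read_opening())
im=arm.camera("wrist");cv2.imwrite("pics/w9.png",cv2.resize(im,(800,600)));cv2.imwrite("pics/w9c.png",crop(im,220,90,80,100,6))
im=arm.camera("scene");cv2.imwrite("pics/s9.png",crop(im,235,170,60,60,9));cv2.imwrite("pics/s9r.png",im)
print(arm.read_time_s())
E
```

```text
False [0.51728718 0.00952514 0.10864047] [-1.18898273  0.38397373  8.77146823] [-0.04480375  0.09358192 -0.0268094 ] 0.057534675949215505
21.1667
```

View pics/w9.png

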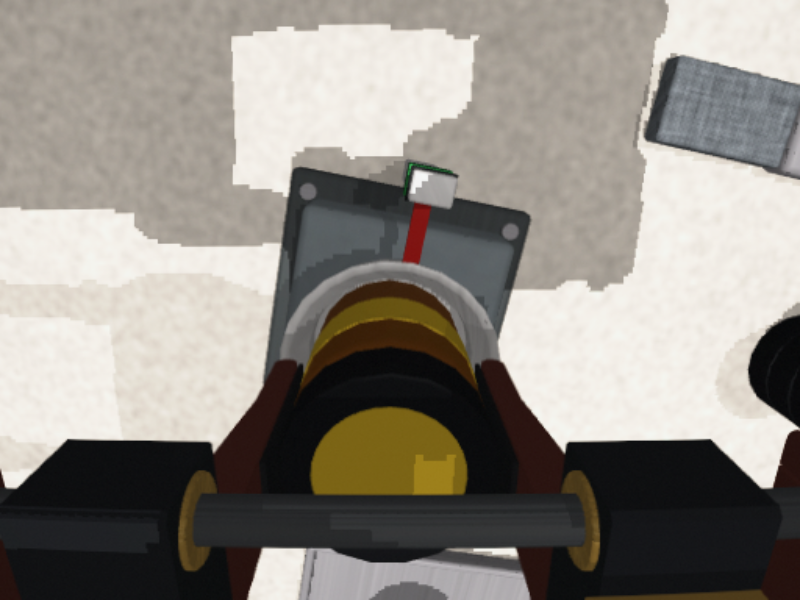

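View pics/s9.png

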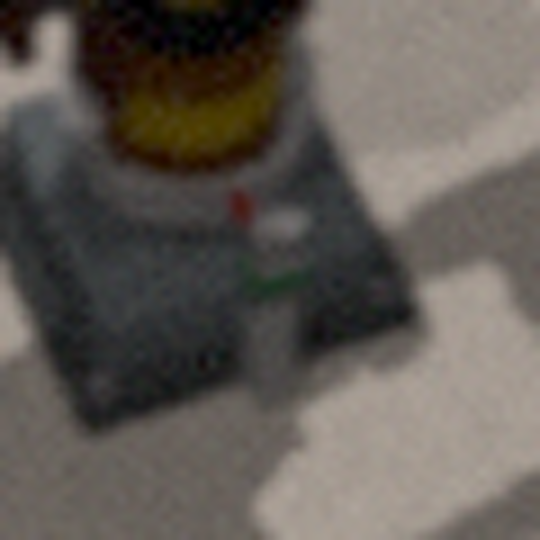

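View pics/w9c.png

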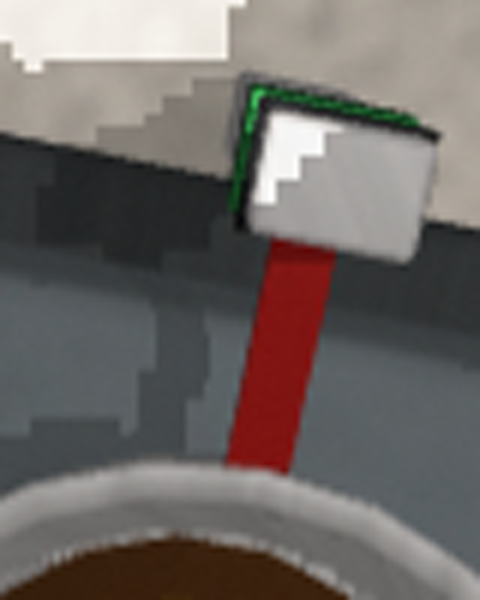

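```bash
python3 - <<'E'
from h import *
yd=np.array([.18,.983]);c0=np.array([.5175,.0085])
c=arm.get_calibration("scene")
im=cv2.imread("pics/s9r.png");im0=cv2.imread("pics/scene_raw.png")
for n,i in (('before',im0),('now',im)):
    h=cv2.cvtColor(i,cv2.COLOR_BGR2HSV).astype(int)
    m=((h[...,0]<8)|(h[...,0]>172))&(h[...,1]>150)&(h[...,2]>70);m[:, :245]=0;m[:,285:]=0;m[:170]=0;m[220:]=0
    v,u=np.nonzero(m);print(n,len(u),u.mean(),v.mean(),v.min(),v.max())
for d in (0,.010,.015,.019,.023):
    print(d,[w2px("scene",[*(c0+yd*r),.098-d],c).round(1).tolist() for r in (.042,.05,.058)])
print(arm.read_tcp_pos(),arm.read_time_s())
E
```

```text
before 13 262.2307692307692 190.0 188 192
now 1 261.0 192.0 192 192
0 [[260.7, 188.1], [261.8, 190.3], [263.0, 192.5]]
0.01 [[260.6, 190.2], [261.7, 192.3], [262.9, 194.6]]
0.015 [[260.6, 191.2], [261.7, 193.4], [262.8, 195.6]]
0.019 [[260.5, 192.0], [261.7, 194.2], [262.8, 196.4]]
0.023 [[260.5, 192.8], [261.6, 195.0], [262.8, 197.2]]
[0.51728227 0.0095371  0.10863035] 21.1667
```

```bash
python3 - <<'E'
from h import *
f=[]
for _ in range(10):
    arm.pause(.1); f.append(arm.read_ft_force()[2])
print(np.mean(f),np.std(f),arm.read_tcp_pos(),arm.read_opening())
im=arm.camera("top");cv2.imwrite("pics/t9.png",cv2.resize(im,(800,600)))
c=arm.get_calibration("wrist");im=arm.camera("wrist")
yd=np.array([.18,.983]);xd=np.array([.983,-.18])
c0=np.array([.5185,.0095])
for d in (.011,.015,.019,.023):
    pts=[w2px("wrist",[*(c0+.042*np.array([np.cos(a),np.sin(a)])),.108-d],c) for a in np.linspace(0,2*np.pi,180)]
    pts=np.array(pts)*1.5625;print(d,'outer(42) rim top',pts[:,1].min().round(1),'x',pts[:,0].min().round(1),pts[:,0].max().round(1))
E
```

```text
9.083580719567673 0.4413516630985584 [0.51729053 0.00953784 0.1086403 ] 0.056962189536260914
0.011 outer(42) rim top 261.2 x 273.2 507.0
0.015 outer(42) rim top 258.6 x 275.5 504.7
0.019 outer(42) rim top 256.2 x 277.7 502.5
0.023 outer(42) rim top 253.8 x 279.8 500.4
```

View pics/t9.png

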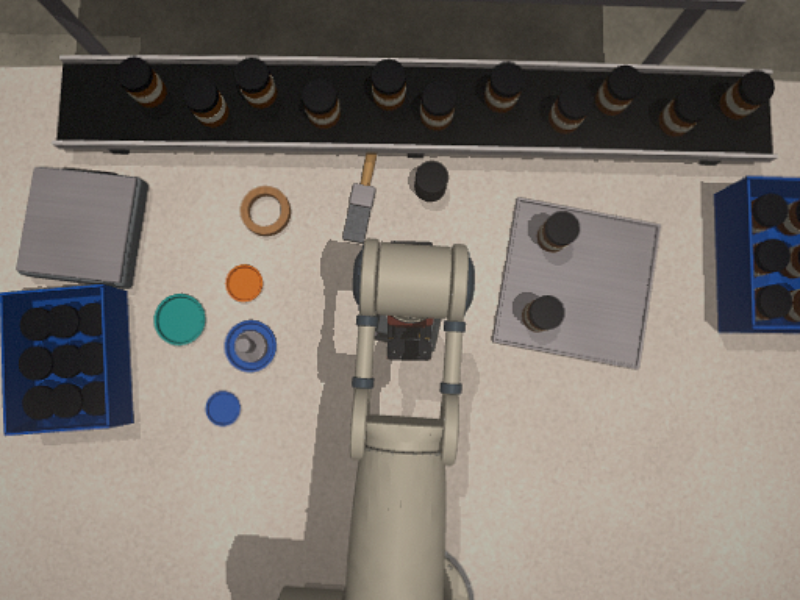

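```bash
python3 -c "
from cell import arm
arm.job_done();print(arm.read_time_s(),arm.read_tcp_pos())"
```

```text
the job is handed in; nothing more can be done
the job is handed in; nothing more can be done
```

The steel gauge stands upright in the larger blue dish. The yellow-spot jar is seated in the sprung ring, and I handed in with the gripper still holding it pressed down. My checks put the pointer inside the green band, but I could not see it there directly. The last clock reading was about 21 s, and the final checks added a little over 1 s to that.

**Press depth:**
- **Tool height:** about 18.7 mm of travel below the height where the jar should seat.
- **Force:** about 9 N measured plus roughly 3 N jar weight, so about 12 N, which is mid band.
- **Slip:** the ring rim sat at the same place in the wrist view before and after the press, so the jar had not slipped.
- **Scene camera:** the visible bit of pointer roughly matches 17–19 mm, but the scale post hides most of it, so this is weak evidence.

**Disagreements:**
- The cameras differed by several millimetres (up to 8 mm for the dish). I resolved this with wrist views that cancel the camera error.
- The ring rim in the last wrist view sat about 7 pixels lower than predicted for 19 mm. The prediction used the ring's largest 84 mm diameter, but the rim had measured smaller in the earlier wrist view, so I put the gap down to that.

**Other items:** in the last top view the gauge was upright in the dish, and the two plain jars, lids, tape and brush were where they started.

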